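# Put a long plaster mould slab into a crowded drying rack and set the fan timer

### The job

Dry the long plaster mould slab that lies on the table: lean it on the sloping wooden stand with its hole end up and let go, then take it by that upper end and lower it gently, without dropping it, between the two middle short slabs of the crowded drying rack, easing them aside, until it stands upright on the rack's floor. Then turn the fan timer's knob until its pointer is at the thick raised mark. The short slabs must stay standing in the rack, and the bowl, jar, brush and brick nearby stay where they are.

Things in the scene. Friction and masses are not known exactly. Their poses are not given: they have to be found in the camera images.
- slab: long flat plaster slab, 160 long (body x) x 56 wide (y) x 12 thick (z), 0.13 kg (varies), lying flat at the start; a 10 mm dark hanging hole 12 mm from its +x end; the last 24 mm at its -x end are bevelled on both faces to 4 mm thick. Origin: centre of its underside (-z face), so mid-thickness is at z = +6 mm. Three flat round reliefs on the top are decoration
- slab_foot (a point): middle of the slab's bevelled end, at mid-thickness, 80 mm from its middle towards -x
- slab_top (a point): middle of the slab's hole end, at mid-thickness, 80 mm from its middle towards +x
- stand: fixed wooden stand, base 120 x 90 x 12 mm; carries a sloping board 100 long x 40 wide x 8 thick that rises at 45 degrees towards the stand's +x (z is up), with a 14 mm high lip across its foot; the board's upper end is free, a 160 mm slab on it overhangs by 60 mm. One upright leg 18 mm thick is below the board's middle at stand x = +8 mm. Origin: on the table, base is from x = -80 to +40 mm
- stand_slope (a point): the foot of the slope: on the upper surface of the sloping board, where it meets the lip, middle of the width, 34 mm above the table; the board runs from here 100 mm along stand (+x, +z)/sqrt2
- rack: fixed plywood drying rack, 134 long (x) x 90 wide (y); floor 8 mm thick, inside 110 x 66 mm, end walls 70 high, side rails 28 high (both above the table). Origin: centre of its underside. Holds four short slabs in a row along x: short0, short1, short2, short3 from -x to +x, with gaps of about 4 to 10 mm at their thick parts; the long slab goes between short1 and short2, its faces towards them (either face to either side)
- short0: one of four alike short plaster slabs standing in the rack, 18 thick (body x, along the rack's x) x 58 wide (y) x 95 high, 0.11 kg, its top 20 mm bevelled on both faces to 8 mm thick; origin at the centre of its underside. Loose: it slides and tips when pushed. End one, at the rack's -x end
- short1: one of four alike short plaster slabs standing in the rack, 18 thick (body x, along the rack's x) x 58 wide (y) x 95 high, 0.11 kg, its top 20 mm bevelled on both faces to 8 mm thick; origin at the centre of its underside. Loose: it slides and tips when pushed. Second
- short2: one of four alike short plaster slabs standing in the rack, 18 thick (body x, along the rack's x) x 58 wide (y) x 95 high, 0.11 kg, its top 20 mm bevelled on both faces to 8 mm thick; origin at the centre of its underside. Loose: it slides and tips when pushed. Third
- short3: one of four alike short plaster slabs standing in the rack, 18 thick (body x, along the rack's x) x 58 wide (y) x 95 high, 0.11 kg, its top 20 mm bevelled on both faces to 8 mm thick; origin at the centre of its underside. Loose: it slides and tips when pushed. End one, at the rack's +x end
- timer: fixed grey fan timer box, 86 x 86 x 34 high, white dial on top; origin: centre of its underside. Thin ticks on the dial; the one thick raised mark (14 x 5 x 3 mm) is at knob angle 1.5 rad, 35 mm from the axis
- knob (a joint): timer knob angle, rad, 0 to 2.4; at 0 its pointer points to the timer's -x; grows clockwise seen from above (pointer direction = timer yaw + pi - angle). At the thick mark it reads 1.5. Stays where left; about 0.03 N m to turn
- timer_knob (a point): on the knob's axis, 52 mm above the table: the height to grip. The knob is a black disc 44 across with an upright grip bar 44 long x 12 wide, 40 to 64 mm above the table, along the pointer's direction
- bowl: bystander: small teal bowl, 96 across, 45 high; origin at underside
- jar: bystander: small cream jar, 48 across, 55 high; origin at underside
- brush: bystander: brush 180 long lying on the table
- brick: bystander: rubbing brick 100 x 50 x 25; origin at underside
Things that resemble listed ones, but are neither listed nor needed, are in the scene too. Leave any red look-alike of the timer alone.

How it is judged:
By the outcome, as a careful person would: the job done as asked, in the order asked, and still so for the second after the job is handed in, with the robot touching nothing.
It also fails if it takes over 67 s, if anything falls off the work surface, if the arm or the gripper's body presses on something with over 40 N, if the wrist force passes 120 N, or if a joint passes its speed limit or range.

### The arm

A 6-joint arm with a two-finger parallel gripper is mounted at the origin on the work surface. World frame = base frame: x ahead of the robot, y to its left, z up, the work surface at z = 0. Lengths are in m, angles in rad, forces in N, time in s.
With the tool pointing down it reaches from about 0.25 to 0.775 m from the base axis. Payload 4 kg.
Tool frame: the origin (TCP) lies midway between the tips of the shut fingers; the grasp point (between the pads) lies 19 mm behind it (robot.grasp_offset is the distance from the TCP to the grasp point, in m); z points along the fingers, y is the direction in which the jaws open and shut (so a half turn about z gives the same grasp; the last joint's range is limited). The gripper opens to 94 mm and grips with 3 to 60 N. Pads are 16 mm wide; open, the fingers measure 119 mm over their backs; the gripper's body (75 mm by 177 mm) begins 78 mm behind the grasp point.
Start: joints at [-1.22, 0.087, 1.371, -0, 1.684, -0.103], TCP at [0.241, -0.494, 0.206] pointing down, gripper open.
Joint ranges: [-3.1, 3.1], [-0.76, 2.03], [0.27, 2.55], [-1.08, 4.22], [0.17, 2.65], [-2.57, 2.57]. Speed limits (rad/s): [2.79, 2.79, 3.14, 3.14, 3.14, 3.14].

### API

Orientations are given as [roll, pitch, yaw] about the fixed x, y, z axes, in that order (R = Rz(yaw) Ry(pitch) Rx(roll)).
In Python, from bench import status, viewer, order, robot gives the robot as it stands. The module is installed in compiled form; this text tells all that it offers.
- The arm moves only by the tool move_arm, never from a script. Its argument "targets" is a list of rows, each a list of 3 entries, a list of its own where there are three numbers: the shift along the tool's x, y, z in mm, then the turn, a rotation vector about the tool's x, y, z in degrees, then the opening, from -1 (shut) to 1 (fully open). A call has 1 to 20 rows; each row is the pose to reach, as a shift and turn from the pose commanded when the call began, along the tool's axes at that moment; what a row does not reach only later rows make up. A row lasts 1/8 s, in which the tool goes at most 62.5 mm and 10.7 degrees, less where a joint would pass 70% of its speed; a pose out of reach is approached as far as the arm can. A call with a gripper value outside its range is refused whole. The fingers move at their own pace and stop on an object; the grip force is fixed at half the most. Time passes only in rows, so rows that repeat a pose let the fingers close. It gives the time, the measured TCP pose, the force and the opening at its end, in the units of the state.
- status.get_obs(): the state, without advancing time (a new reading comes with each control period).
- viewer.snapshot(name): name is "side" or "top"; returns the picture (420x560x3 uint8, red, green, blue); there is no depth.
- viewer.camera_model(name): a dict with "K" (3x3 intrinsics, pixels), "xyz" and "attitude" of the camera in the world. Camera axes: x right, y up, looking along -z (the intrinsics and any distortion apply to the point x, -y, -z); pixel columns grow to the right and rows downward; lengths in m; the calibration is good to about 2 mm. A picture is of the moment at which its call begins. camera_model takes no time and is no camera call.
- order.close_job(): hands the job in, once; it reports no verdict.
The state is a dict: "time": time; "joint_positions": joint angles; "qvel": joint speeds; "joint_torque": joint torques, N m; "tool_pos": TCP position; "ee_rot": TCP orientation; "wrist_force": force on the tool from outside, world axes, zero at the start; "wrist_torque": the same for the moment, N m; "width": finger opening in m.
Only numpy, scipy, OpenCV 4.12 (cv2) and the standard library are available. Lean on these libraries where they do the work, as an engineer would, in place of code of your own. Each camera call takes 0.05 s, during which the arm holds its last target. There are 200 camera calls.

## Working session

There is one attempt and no reset: what is moved stays moved. The work goes in short steps, Python scripts to look and compute and a tool call to move; the robot and the scene stay as the last step left them, time stands still between calls to the robot, and variables do not carry over. Pictures are saved under pics/ and viewed, about 8 in all and at most 12, crops included, and the job is handed in when it is done.

Besides the shell and the picture viewer there is one more tool, called after "Call:" as name(argument=value, ...) on one line, values as JSON. move_arm: Moves the arm, as the interface text tells. Its arguments: {"type":"object","properties":{"targets":{"type":"array"}},"required":["targets"]}

```bash
mkdir -p pics; ls; python3 - <<'E'
from bench import status, viewer, order, robot
import cv2, numpy as np
for n in ("side","top"):
    im=viewer.snapshot(n); cv2.imwrite(f"pics/{n}0.png",im[:,:,::-1]); print(n,viewer.camera_model(n))
o=status.get_obs(); print(o); print([a for a in dir(robot) if a[0]!='_'])
a=[cv2.imread(f"pics/{n}0.png") for n in("side","top")]
E
```

```text
pics
side {'K': array([[411.63335475,   0.        , 282.37155647],
       [  0.        , 411.63335475, 205.80523407],
       [  0.        ,   0.        ,   1.        ]]), 'xyz': array([ 0.4560649 , -0.69096884,  0.8996872 ]), 'attitude': array([ 0.7189485 , -0.00682259, -0.11763604])}
top {'K': array([[440.14302154,   0.        , 280.53548394],
       [  0.        , 440.14302154, 199.29459856],
       [  0.        ,   0.        ,   1.        ]]), 'xyz': array([0.29279769, 0.05982122, 1.30887474]), 'attitude': array([ 0.1786808 , -0.01951473, -1.55748139])}
{'time': 0.1, 'joint_positions': array([-1.22011168e+00,  8.79045619e-02,  1.37204674e+00, -2.18835267e-05,
        1.68362518e+00, -1.03073286e-01]), 'qvel': array([ 0.00032283, -0.00178629, -0.0039052 ,  0.00190248,  0.00011868,
       -0.00156624]), 'joint_torque': array([ 1.99160982e-03, -3.41252768e+01, -3.03301191e+01,  7.19994097e-02,
        3.04698281e-02, -1.07027633e-04]), 'tool_pos': array([ 0.24092565, -0.49388591,  0.20443701]), 'ee_rot': array([-3.13961711e+00, -1.82484497e-04,  4.53755310e-01]), 'wrist_force': array([-0.57166946,  1.148842  ,  0.77255232]), 'wrist_torque': array([ 0.0419801 ,  0.00265048, -0.00696619]), 'width': 0.09412432846535095}
['IKError', 'grasp_offset']
```

View pics/top0.png

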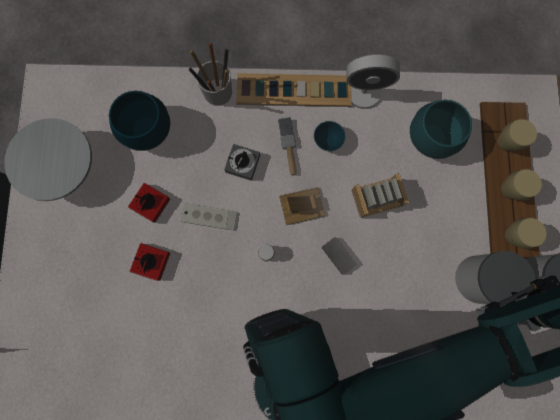

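View pics/side0.png

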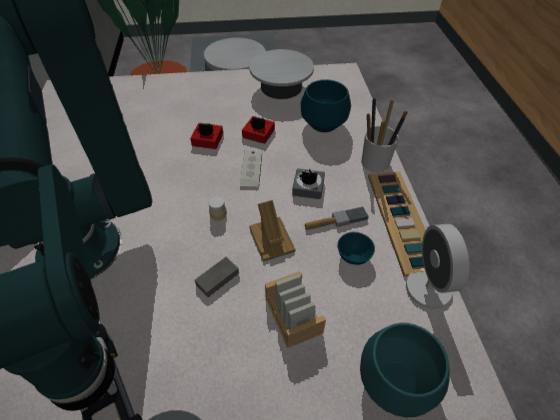

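```bash
cat > h.py <<'E'
import cv2, numpy as np
from bench import status, viewer
from scipy.spatial.transform import Rotation as R
CM={n:viewer.camera_model(n) for n in("side","top")}
def ray(n,u,v):
    c=CM[n];K=c["K"];d=np.array([(u-K[0,2])/K[0,0],-(v-K[1,2])/K[1,1],-1.])
    return c["xyz"],R.from_euler("xyz",c["attitude"]).as_matrix()@d
def onz(n,u,v,z):
    o,d=ray(n,u,v);return o+d*(z-o[2])/d[2]
def tri(a,b):  # pixel in side, pixel in top
    (o,d),(p,e)=ray("side",*a),ray("top",*b)
    s,t=np.linalg.lstsq(np.c_[d,-e],p-o,rcond=None)[0]
    return (o+s*d+p+t*e)/2, np.linalg.norm(o+s*d-p-t*e)
def proj(n,P):
    c=CM[n];q=R.from_euler("xyz",c["attitude"]).as_matrix().T@(np.asarray(P)-c["xyz"])
    return c["K"][:2,:2].diagonal()*[q[0]/-q[2],q[1]/q[2]]+c["K"][:2,2]
def snap(n,f): im=viewer.snapshot(n)[:,:,::-1].copy();cv2.imwrite(f"pics/{f}.png",im);return im
def crop(im,x,y,w,h,s): return cv2.resize(im[y:y+h,x:x+w],(w*s,h*s),interpolation=cv2.INTER_CUBIC)
E
python3 - <<'E'
from h import *
t=cv2.imread("pics/top0.png");s=cv2.imread("pics/side0.png")
a=crop(t,170,130,250,120,3)   # 750x360
b=crop(s,235,140,100,80,3);c=crop(s,235,195,100,80,3);d=crop(s,255,265,80,80,3)
m=np.zeros((600,800,3),np.uint8);m[:360,:750]=a;m[360:,:300]=b;m[360:,300-30:570]=c[:, :300];m[360:,560:800]=d
cv2.imwrite("pics/m.png",m)
def show(lab,n,p,z): print(lab,onz(n,*p,z).round(4))
for n,p in(("top",(208,216)),("side",(251,170))):show("slab",n,p,.012)
for n,p in(("top",(242,160)),("side",(308,176))):show("timer",n,p,.06)
for n,p in(("top",(150,202)),):show("red",n,p,.03)
E
```

```text
slab [0.4734 0.252  0.012 ]
slab [0.4739 0.2372 0.012 ]
timer [0.6336 0.1528 0.06  ]
timer [0.6352 0.1438 0.06  ]
red [0.5096 0.4207 0.03  ]
```

View pics/m.png

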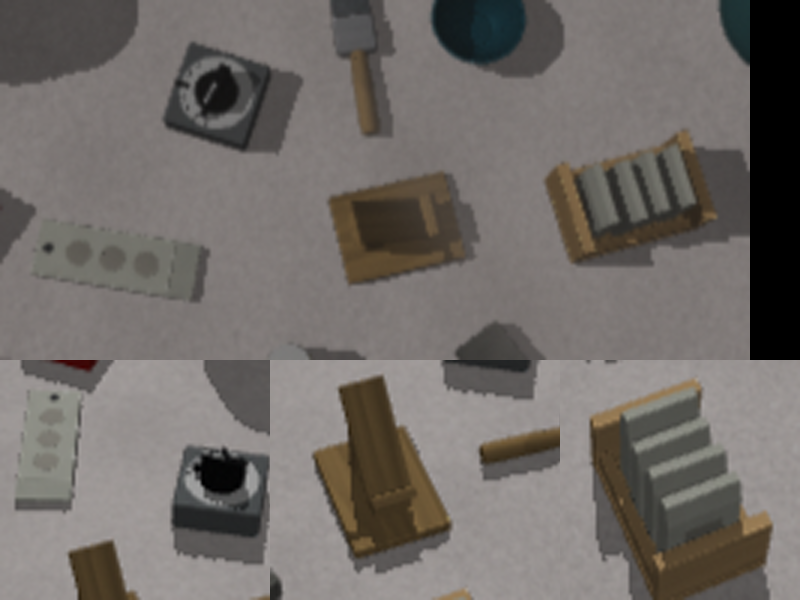

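```bash
python3 - <<'E'
from h import *
t=cv2.imread("pics/top0.png");s=cv2.imread("pics/side0.png")
# slab: greenish pale: print colours
print("slab bgr",t[205,200],"table",t[240,200], "side slab",s[180,247],"tab",s[180,230],"shadow",t[150,268])
T=lambda X,Y:(170+X/3-.33,130+Y/3-.33)
def seg(im,x,y,w,h):
    c=im[y:y+h,x:x+w].astype(int); m=((c[:,:,1]-c[:,:,2])>=2)&(c[:,:,1]>70)
    m=cv2.morphologyEx(m.astype(np.uint8),cv2.MORPH_CLOSE,np.ones((5,5)))
    cs,_=cv2.findContours(m,0,2);k=max(cs,key=cv2.contourArea)
    return k.reshape(-1,2)+[x,y]
for n,im,b in(("top",t,(176,196,68,38)),("side",s,(236,145,30,50))):
    k=seg(im,*b)
    P=np.array([onz(n,*p,.012)[:2] for p in k])
    (c,wh,a)=cv2.minAreaRect((P*1000).astype(np.float32));print(n,"slab",c,wh,a,len(k))
print("hole",onz("top",*T(47,247),.012),onz("side",235+54/3-.33,140+(397-360)/3-.33,.012))
# timer top corners z=34
for X,Y in((192,43),(270,72),(243,150),(165,117)):print("timer",onz("top",*T(X,Y),.034).round(4))
# stand base top z=12: corners
for X,Y in((330,198),(446,174),(464,258),(348,284)):print("stand",onz("top",*T(X,Y),.012).round(4))
S=lambda X,Y:(235+(X-270)/3-.33,195+(Y-360)/3-.33)
for X,Y in((313,458),(352,556-3),(450,523-2),(402,425)):print("standS",onz("side",*S(X,Y),.012).round(4))
S2=lambda X,Y:(255+(X-560)/3-.33,265+(Y-360)/3-.33)
for X,Y in((590,420),(699,381),(771,518),(662,570)):print("rackS z70",onz("side",*S2(X,Y),.07).round(4))
for X,Y in((546,182),(566,164),(590,258),(571,263),(687,130),(717,214)):print("rackT z70",onz("top",*T(X,Y),.07).round(4))
E
```

```text
slab bgr [102 105 108] table [119 121 126] side slab [123 130 129] tab [142 144 149] shadow [118 121 126]Traceback (most recent call last):
  File "<stdin>", line 12, in <module>
  File "<stdin>", line 9, in seg
ValueError: max() iterable argument is empty
```

```bash
cat > /tmp/a.py <<'E'
from h import *
t=cv2.imread("pics/top0.png");s=cv2.imread("pics/side0.png")
print("slab bgr",[t[v,u].tolist() for u,v in((186,206),(190,216),(202,222),(225,222),(232,220))])
T=lambda X,Y:(170+X/3-.33,130+Y/3-.33)
def seg(im,x,y,w,h):
    c=cv2.GaussianBlur(im,(3,3),0)[y:y+h,x:x+w].astype(int); m=((2*c[:,:,1]-c[:,:,2]-c[:,:,0])>=2)&(c[:,:,1]>60)
    m=cv2.morphologyEx(m.astype(np.uint8),cv2.MORPH_CLOSE,np.ones((5,5)))
    cs,_=cv2.findContours(m,0,2);k=max(cs,key=cv2.contourArea)
    return k.reshape(-1,2)+[x,y]
for n,im,b in(("top",t,(176,196,68,38)),("side",s,(236,145,30,50))):
    try:
      k=seg(im,*b)
      P=np.array([onz(n,*p,.012)[:2] for p in k])
      (c,wh,a)=cv2.minAreaRect((P*1000).astype(np.float32));print(n,"slab",c,wh,a,len(k))
    except ValueError as e: print(e)
for X,Y in((36,218),(211,242),(201,301),(33,275)): print("slabT",onz("top",*T(X,Y),.012).round(4))
for X,Y in((28,390),(84,393),(72,500),(14,495)): print("slabS",onz("side",235+X/3-.33,140+(Y-360)/3-.33,.012).round(4))
print("hole",onz("top",*T(47,247),.012),onz("side",235+54/3-.33,140+(397-360)/3-.33,.012))
for X,Y in((192,43),(270,72),(243,150),(165,117)):print("timer",onz("top",*T(X,Y),.034).round(4))
for X,Y in((330,198),(446,174),(464,258),(348,284)):print("stand",onz("top",*T(X,Y),.012).round(4))
S=lambda X,Y:(235+(X-270)/3-.33,195+(Y-360)/3-.33)
for X,Y in((313,458),(352,553),(450,521),(402,425)):print("standS",onz("side",*S(X,Y),.012).round(4))
S2=lambda X,Y:(255+(X-560)/3-.33,265+(Y-360)/3-.33)
for X,Y in((590,420),(699,381),(771,518),(662,570)):print("rackS z70",onz("side",*S2(X,Y),.07).round(4))
for X,Y in((546,182),(566,164),(590,258),(571,263),(687,130),(717,214)):print("rackT z70",onz("top",*T(X,Y),.07).round(4))
E
PYTHONPATH=. python3 /tmp/a.py
```

```text
Traceback (most recent call last):
  File "h.py", line 1, in <module>
    import cv2, numpy as np
ModuleNotFoundError: No module named 'cv2'
```

```bash
python3 - < /tmp/a.py
```

```text
slab bgr [[110, 118, 118], [111, 119, 119], [109, 117, 117], [105, 113, 113], [97, 103, 104]]
top slab (473.4574279785156, 251.14447021484375) (161.2918701171875, 56.61091995239258) 81.13352966308594 52
side slab (474.1379089355469, 247.56875610351562) (168.08055114746094, 58.00822448730469) 81.85228729248047 22
slabT [0.5132 0.3319 0.012 ]
slabT [0.492  0.1578 0.012 ]
slabT [0.4331 0.1659 0.012 ]
slabT [0.4562 0.3318 0.012 ]
slabS [0.4578 0.3346 0.012 ]
slabS [0.5176 0.3231 0.012 ]
slabS [0.492  0.1645 0.012 ]
slabS [0.4349 0.1779 0.012 ]
hole [0.4843195  0.31954677 0.012     ] [0.48494836 0.32018398 0.012     ]
timer [0.6899 0.1811 0.034 ]
timer [0.6613 0.1024 0.034 ]
timer [0.581  0.1273 0.034 ]
timer [0.6131 0.2054 0.034 ]
stand [0.5384 0.0404 0.012 ]
stand [ 0.5649 -0.0758  0.012 ]
stand [ 0.48   -0.0936  0.012 ]
stand [0.4522 0.0214 0.012 ]
standS [0.4533 0.0122 0.012 ]
standS [ 0.4798 -0.095   0.012 ]
standS [ 0.568  -0.0713  0.012 ]
standS [0.5383 0.0421 0.012 ]
rackS z70 [ 0.4784 -0.2046  0.07  ]
rackS z70 [ 0.5663 -0.1797  0.07  ]
rackS z70 [ 0.601  -0.2997  0.07  ]
rackS z70 [ 0.5178 -0.3296  0.07  ]
rackT z70 [ 0.5466 -0.1659  0.07  ]
rackT z70 [ 0.5646 -0.1855  0.07  ]
rackT z70 [ 0.4735 -0.2068  0.07  ]
rackT z70 [ 0.4685 -0.1886  0.07  ]
rackT z70 [ 0.6004 -0.3039  0.07  ]
rackT z70 [ 0.5181 -0.3299  0.07  ]
```

```bash
python3 - <<'E'
from h import *
t=cv2.imread("pics/top0.png");s=cv2.imread("pics/side0.png")
m=np.zeros((600,800,3),np.uint8)
a=crop(t,350,172,60,48,6);b=crop(s,262,265,66,80,5);c=crop(t,276,182,50,46,5);d=crop(s,248,195,50,68,4)
m[:288,:360]=a;m[:400,360:690]=b;m[300:530,:250]=c
m[400:600,360:560]=crop(s,248,198,50,50,4); m[400:600,570:770]=crop(t,222,141,40,40,5)
m=np.clip(m.astype(float)*1.7,0,255).astype(np.uint8)
cv2.imwrite("pics/m2.png",m)
E
```

```text
(no output)
```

View pics/m2.png

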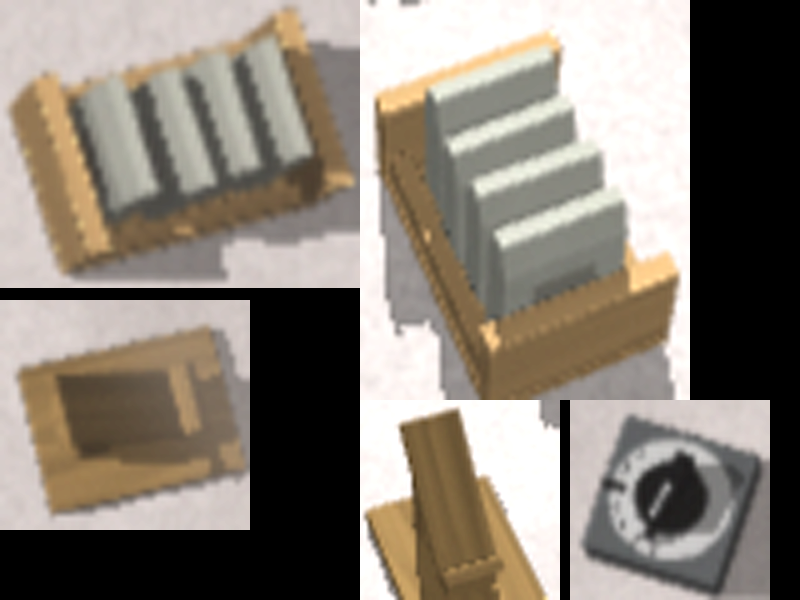

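```bash
python3 - <<'E'
from h import *
M=lambda X,Y:(262+(X-360)/5-.4,265+Y/5-.4)
ms=[]
for a,b in(((435,95),(555,50)),((450,145),(572,100)),((478,187),(600,148)),((500,237),(622,192))):
    p,q=[onz("side",*M(*x),.103) for x in(a,b)];d=q-p
    ms.append((p+q)[:2]/2);print("short",ms[-1].round(4),np.linalg.norm(d).round(4),np.degrees(np.arctan2(d[1],d[0])).round(1))
Tp=lambda X,Y:(350+X/6-.4,172+Y/6-.4)
for a,b in(((110,82),(150,190)),((170,72),(205,183)),((215,60),(250,167)),((262,48),(303,152))):
    p,q=[onz("top",*Tp(*x),.103) for x in(a,b)];d=p-q
    print("shortT",((p+q)/2)[:2].round(4),np.linalg.norm(d).round(4),np.degrees(np.arctan2(d[1],d[0])).round(1))
d=ms[3]-ms[0];print("row dir",np.degrees(np.arctan2(d[1],d[0])),np.linalg.norm(d))
# stand
Sd=lambda X,Y:(248+(X-360)/4-.4,198+(Y-400)/4-.4); Tc=lambda X,Y:(276+X/5-.4,182+(Y-300)/5-.4)
print("board top L/R", tri(Sd(401,424),Tc(80,455)),tri(Sd(458,409),Tc(62,375)))
print("lip", [onz("side",*Sd(*x),.044) for x in((446,578),(499,562))],[onz("top",*Tc(*x),.044) for x in((172,362),(195,430))])
c=np.array([.5045,-.008]);u=np.array([np.cos(np.radians(104)),np.sin(np.radians(104))])
for xs in(-30,-25):
  for k,w in((0,20),(0,-20),(1,20),(1,-20)):
    P=np.r_[c+u*(xs+70.7*k)/1000+np.array([-u[1],u[0]])*w/1000,.034+.0707*k]
    a=proj("side",P);b=proj("top",P);print(xs,k,w,(360+(a-[248,198]+.4)*4+[0,0]).round()[0],(400+(a[1]-198+.4)*4).round(),((b-[276,182]+.4)*5+[0,300]).round())
E
```

```text
short [ 0.5319 -0.2159] 0.0585 16.7
short [ 0.5356 -0.2416] 0.0582 15.9
short [ 0.5447 -0.2647] 0.0562 12.8
short [ 0.5508 -0.2876] 0.0563 15.1
shortT [ 0.5296 -0.2148] 0.054 19.0
shortT [ 0.5341 -0.2419] 0.0547 15.9
shortT [ 0.5412 -0.2632] 0.053 16.3
shortT [ 0.548 -0.287] 0.0525 19.6
row dir -75.20252393949008 0.07415734819815566
board top L/R (array([0.47706835, 0.00878339, 0.10935642]), np.float64(0.00806342071268055)) (array([0.51821397, 0.01872905, 0.10907973]), np.float64(0.000881880249434474))
lip [array([ 0.50142915, -0.06692513,  0.044     ]), array([ 0.5366839 , -0.05807562,  0.044     ])] [array([ 0.53881796, -0.04797913,  0.044     ]), array([ 0.49866451, -0.06146493,  0.044     ])]
-30 0 20 429.0 558.0 [160. 443.]
-30 0 -20 486.0 541.0 [144. 378.]
-30 1 20 390.0 410.0 [ 47. 452.]
-30 1 -20 448.0 394.0 [ 30. 382.]
-25 0 20 426.0 552.0 [152. 445.]
-25 0 -20 483.0 535.0 [136. 379.]
-25 1 20 388.0 405.0 [ 38. 454.]
-25 1 -20 446.0 389.0 [ 21. 384.]
```

```bash
cat >> h.py <<'E'
def rel(P,Rt,o=None):
    """print shift mm (tool axes), turn rotvec deg to world pose"""
    o=o or status.get_obs();R0=R.from_euler("xyz",o["ee_rot"])
    sh=R0.inv().apply(np.asarray(P)-o["tool_pos"])*1000; tv=(R0.inv()*Rt).as_rotvec(degrees=True)
    n=max(np.linalg.norm(sh)/62.5,np.linalg.norm(tv)/10.7)
    print("shift",sh.round(1).tolist(),"turn",tv.round(1).tolist(),"rows",round(n,1)); return sh,tv
def down(yaw): return R.from_euler("xyz",[np.pi,0,np.radians(yaw)])
def axes(y,z): 
    y=np.asarray(y,float);z=np.asarray(z,float);return R.from_matrix(np.c_[np.cross(y,z),y,z])
a=np.radians(104);u=np.array([np.cos(a),np.sin(a),0]);Z=np.array([0,0,1.])
e=(u+Z)/2**.5;n=(Z-u)/2**.5;S0=np.array([.5155,-.052,.034])
E
python3 - <<'E'
from h import *
rel([.474,.2515,.12],down(81.2)); 
E
```

```text
shift [536.2, -567.6, 85.7] turn [-0.1, -0.1, -55.2] rows 12.6
```

Call:
move_arm(targets=[[[536, -568, 86], [0, 0, -55], 1], [[536, -568, 86], [0, 0, -55], 1], [[536, -568, 86], [0, 0, -55], 1], [[536, -568, 86], [0, 0, -55], 1], [[536, -568, 86], [0, 0, -55], 1], [[536, -568, 86], [0, 0, -55], 1], [[536, -568, 86], [0, 0, -55], 1], [[536, -568, 86], [0, 0, -55], 1], [[536, -568, 86], [0, 0, -55], 1], [[536, -568, 86], [0, 0, -55], 1], [[536, -568, 86], [0, 0, -55], 1], [[536, -568, 86], [0, 0, -55], 1], [[536, -568, 86], [0, 0, -55], 1], [[536, -568, 86], [0, 0, -55], 1], [[536, -568, 86], [0, 0, -55], 1], [[536, -568, 86], [0, 0, -55], 1]])

```text
time: 2.1
tool_pos: [0.4738, 0.2499, 0.1197]
ee_rot: [3.141, 0.0, 1.412]
wrist_force: [0.8, 0.2, -0.1]
width: 0.0942
```

```bash
python3 - <<'E'
from h import *
o=status.get_obs();print(o["tool_pos"],o["joint_positions"].round(2),o["wrist_force"].round(1))
rel([.474,.2515,.004],down(81.2)); 
E
```

```text
[0.4738006  0.24994275 0.11966438] [ 0.38  0.09  1.54 -0.    1.51  0.54] [ 0.8  0.2 -0.1]
shift [1.6, -0.1, 115.7] turn [0.0, 0.0, -0.3] rows 1.9
```

Call:
move_arm(targets=[[[1, 0, 50], [0, 0, 0], 1], [[2, 0, 95], [0, 0, 0], 1], [[2, 0, 115], [0, 0, 0], 1], [[2, 0, 115], [0, 0, 0], 1], [[2, 0, 115], [0, 0, 0], -1], [[2, 0, 115], [0, 0, 0], -1], [[2, 0, 115], [0, 0, 0], -1], [[2, 0, 115], [0, 0, 0], -1], [[2, 0, 115], [0, 0, 0], -1], [[2, 0, 115], [0, 0, 0], -1]])

```text
time: 3.35
tool_pos: [0.4743, 0.2532, 0.0048]
ee_rot: [3.141, -0.0, 1.414]
wrist_force: [-0.8, -1.3, 2.4]
width: 0.0553
```

```bash
python3 - <<'E'
from h import *
o=status.get_obs()
print("hover");rel(S0+.095*e+.045*n,axes(np.cross(-n,e),-n),o)
print(S0+.095*e+.045*n)
E
```

```text
hover
shift [-262.4, 74.6, -128.2] turn [9.0, 44.4, -21.8] rows 4.8
[ 0.50694677 -0.01769487  0.13299495]
```

Call:
move_arm(targets=[[[0, 0, -30], [0, 0, 0], -1], [[0, 0, -80], [0, 0, 0], -1], [[0, 0, -130], [0, 0, 0], -1], [[-20, 6, -160], [1, 5, -2], -1], [[-55, 16, -175], [2, 11, -5], -1], [[-95, 27, -175], [4, 18, -9], -1], [[-135, 38, -175], [5, 25, -12], -1], [[-175, 50, -175], [7, 32, -16], -1], [[-215, 61, -175], [8, 39, -19], -1], [[-245, 70, -165], [9, 44.4, -21.8], -1], [[-262, 75, -150], [9, 44.4, -21.8], -1], [[-262, 75, -130], [9, 44.4, -21.8], -1], [[-262, 75, -130], [9, 44.4, -21.8], -1], [[-262, 75, -130], [9, 44.4, -21.8], -1]])

```text
time: 5.1
tool_pos: [0.5072, -0.0158, 0.1354]
ee_rot: [3.139, -0.785, 1.819]
wrist_force: [0.0, -0.5, -0.4]
width: 0.0555
```

```bash
python3 - <<'E'
from h import *
o=status.get_obs();print(o["tool_pos"],o["joint_positions"].round(2),o["width"])
rel(S0+.095*e+.045*n,axes(np.cross(-n,e),-n),o)
rel(S0+.084*e+.008*n,axes(np.cross(-n,e),-n),o)
t=snap("top","t1");s=snap("side","s1")
m=np.zeros((420,800,3),np.uint8);m[:420,:400]=cv2.resize(t[150:255,250:350],(400,420));m[:420,400:]=cv2.resize(s[165:270,220:320],(400,420))
cv2.imwrite("pics/m3.png",np.clip(m*1.5,0,255).astype(np.uint8))
E
```

```text
[ 0.50717369 -0.01581009  0.13542283] [-0.52  0.34  1.42  0.58  1.92 -0.71] 0.055528420906876846
shift [-3.0, -0.7, 0.5] turn [-0.0, 0.0, 0.2] rows 0.0
shift [-13.9, -0.7, 37.5] turn [-0.0, 0.0, 0.2] rows 0.6
```

View pics/m3.png

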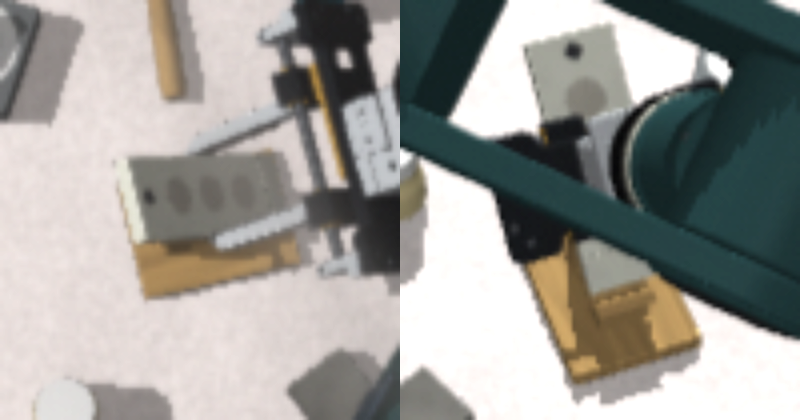

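```bash
python3 - <<'E'
from h import *
p,g=tri((262.6,177.1),(287.1,198.4));o=status.get_obs()
Rt=R.from_euler("xyz",o["ee_rot"]);print(p,g,"in tool",Rt.inv().apply(p-o["tool_pos"])*1000)
# where lip / board seen relative to tool
print("S0 in tool",Rt.inv().apply(S0-o["tool_pos"])*1000)
E
```

```text
[0.49733893 0.02365953 0.18958516] 0.0011067497298257536 in tool [ 6.72298865e+01  3.75107901e-02 -8.98049219e+00]
S0 in tool [-97.70771448  -1.17733641  46.29195701]
```

Call:
move_arm(targets=[[[-3, -1, 10], [0, 0, 0], -1], [[-6, -1, 20], [0, 0, 0], -1], [[-9, -1, 28], [0, 0, 0], -1], [[-12, -1, 33], [0, 0, 0], -1], [[-13, -1, 36], [0, 0, 0], -1], [[-13, -1, 37], [0, 0, 0], -1], [[-13, -1, 37], [0, 0, 0], -1]])

```text
time: 6.08
tool_pos: [0.5024, -0.0013, 0.0993]
ee_rot: [3.14, -0.785, 1.816]
wrist_force: [-0.3, -0.9, -1.2]
width: 0.0552
```

Call:
move_arm(targets=[[[0, 0, 1.5], [0, 0, 0], -1], [[0, 0, 3], [0, 0, 0], -1], [[0, 0, 3], [0, 0, 0], -1]])

```text
time: 6.45
tool_pos: [0.5016, 0.001, 0.0969]
ee_rot: [3.141, -0.786, 1.815]
wrist_force: [-0.4, 0.5, -0.7]
width: 0.0558
```

```bash
python3 - <<'E'
from h import *
o=status.get_obs();Rt=R.from_euler("xyz",o["ee_rot"]);print("force tool",Rt.inv().apply(o["wrist_force"]),o["wrist_torque"].round(2),"S0 in tool",Rt.inv().apply(S0-o["tool_pos"])*1000)
E
```

```text
force tool [-0.07734823 -0.31202311  0.90124954] [-0.5  -0.17 -0.02] S0 in tool [-83.22241256   0.61968753   5.77349984]
```

Call:
move_arm(targets=[[[0, 0, 1], [0, 0, 0], -1], [[0, 0, 2], [0, 0, 0], -1], [[0, 0, 2], [0, 0, 0], -1]])

```text
time: 6.82
tool_pos: [0.5015, 0.002, 0.0959]
ee_rot: [3.14, -0.785, 1.816]
wrist_force: [-0.4, -2.4, 0.2]
width: 0.0552
```

```bash
python3 - <<'E'
from h import *
o=status.get_obs();Rt=R.from_euler("xyz",o["ee_rot"]);print("force tool",Rt.inv().apply(o["wrist_force"]),o["wrist_torque"].round(2),"S0 in tool",Rt.inv().apply(S0-o["tool_pos"])*1000)
E
```

```text
force tool [-1.47511751 -0.95783872 -1.69200194] [-0.46 -0.1   0.06] S0 in tool [-83.18228363   0.51905582   4.38404618]
```

Call:
move_arm(targets=[[[-1, 0, 0], [0, 0, 0], -1], [[-2, 0, 0], [0, 0, 0], -1], [[-3, 0, 0], [0, 0, 0], -1], [[-3, 0, 0], [0, 0, 0], -1]])

```text
time: 7.32
tool_pos: [0.5016, 0.0017, 0.0956]
ee_rot: [3.139, -0.79, 1.819]
wrist_force: [-1.3, 2.0, 8.1]
width: 0.0554
```

```bash
python3 - <<'E'
from h import *
o=status.get_obs();Rt=R.from_euler("xyz",o["ee_rot"]);print("force tool",Rt.inv().apply(o["wrist_force"]),o["wrist_torque"].round(2),"S0 in tool",Rt.inv().apply(S0-o["tool_pos"])*1000)
E
```

```text
force tool [ 7.30746625 -0.75114616 -4.0787611 ] [0.94 0.49 0.04] S0 in tool [-82.82514633   0.27059395   3.93311666]
```

Call:
move_arm(targets=[[[1.5, 0, 0], [0, 0, 0], -1], [[1.5, 0, 0], [0, 0, 0], 0.6], [[1.5, 0, 0], [0, 0, 0], 1], [[1.5, 0, 0], [0, 0, 0], 1], [[1.5, 0, 0], [0, 0, 0], 1], [[1.5, 0, -15], [0, 0, 0], 1], [[1.5, 0, -50], [0, 0, 0], 1], [[1.5, 0, -100], [0, 0, 0], 1], [[1.5, 0, -130], [0, 0, 0], 1], [[1.5, 0, -130], [0, 0, 0], 1]])

```text
time: 8.57
tool_pos: [0.5251, -0.0902, 0.1883]
ee_rot: [3.136, -0.782, 1.817]
wrist_force: [-0.6, 0.6, 0.0]
width: 0.0942
```

```bash
python3 - <<'E'
from h import *
o=status.get_obs();print(o["joint_positions"].round(2))
top=S0+.163*e+.006*n; print("slab end",top)
Q=axes(n,-e)
for d in (.10,-.041): rel(top+d*e,Q,o)
rel(np.array([.44,.02,.36]),down(15),o)
snap("top","t2")
E
```

```text
[-0.6   0.4   1.23  0.57  2.07 -0.71]
slab end [0.48864286 0.05571812 0.15350105]
shift [182.2, -0.4, 130.3] turn [-68.9, -69.3, 69.3] rows 11.2
shift [41.2, -0.6, 130.9] turn [-68.9, -69.3, 69.3] rows 11.2
shift [211.5, -55.4, -32.3] turn [-34.4, -35.4, 84.0] rows 9.1
```

Call:
move_arm(targets=[[[40, -10, -80], [0, 0, 0], 1], [[100, -30, -80], [-4, -4, 9], 1], [[160, -45, -60], [-8, -8, 18], 1], [[211, -55, -32], [-34, -35, 84], 1], [[211, -55, -32], [-34, -35, 84], 1], [[211, -55, -32], [-34, -35, 84], 1], [[211, -55, -32], [-34, -35, 84], 1], [[211, -55, -32], [-34, -35, 84], 1], [[211, -55, -32], [-34, -35, 84], 1], [[211, -55, -32], [-34, -35, 84], 1], [[211, -55, -32], [-34, -35, 84], 1], [[211, -55, -32], [-34, -35, 84], 1], [[211, -55, -32], [-34, -35, 84], 1]])

```text
time: 10.25
tool_pos: [0.4394, 0.0211, 0.3579]
ee_rot: [-3.128, 0.002, 0.266]
wrist_force: [-0.4, -0.2, 0.3]
width: 0.0938
```

```bash
python3 - <<'E'
from h import *
o=status.get_obs();print(o["joint_positions"].round(2),o["tool_pos"],o["ee_rot"])
t=snap("top","t3");s=snap("side","s3")
m=np.zeros((480,800,3),np.uint8);m[:,:400]=cv2.resize(t[150:246,260:340],(400,480),interpolation=2);m[:,400:]=cv2.resize(s[165:261,230:310],(400,480),interpolation=2)
cv2.imwrite("pics/m4.png",np.clip(m*1.5,0,255).astype(np.uint8))
top=S0+.163*e+.006*n
Q=axes(n,-e)
for d in (.06,-.041): rel(top+d*e,Q,o)
E
```

```text
[-0.09 -0.13  1.29  0.01  2.    1.22] [0.43940881 0.02106201 0.35791068] [-3.12759855e+00  2.33105323e-03  2.66066195e-01]
shift [57.9, -60.6, 162.7] turn [-45.8, -0.4, 1.2] rows 4.3
shift [56.5, 11.8, 233.1] turn [-45.8, -0.4, 1.2] rows 4.3
```

View pics/m4.png

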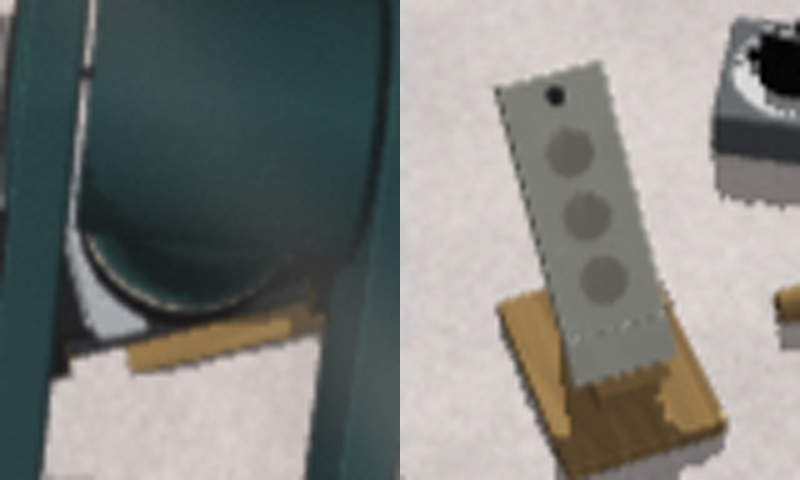

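```bash
python3 - <<'E'
from h import *
for L in(.148,.151,.154): print(L,proj("side",S0+L*e+.0115*n).round(1), (( proj("side",S0+L*e+.0115*n)-[230,165]+.4)*5).round())
E
```

```text
0.148 [260.7 184.2] [155.  98.]
0.151 [260.4 183. ] [154.  92.]
0.154 [260.1 181.9] [152.  87.]
```

```bash
python3 - <<'E'
from h import *
Q=axes(n,-e)
for L in (.221,.120): rel(S0+L*e+.006*n,Q)
E
```

```text
shift [57.7, -59.5, 164.4] turn [-45.8, -0.4, 1.2] rows 4.3
shift [56.3, 12.9, 234.9] turn [-45.8, -0.4, 1.2] rows 4.3
```

Call:
move_arm(targets=[[[20, -25, 15], [-10, 0, 0], 1], [[40, -50, 40], [-20, 0, 0.5], 1], [[58, -65, 70], [-30, 0, 1], 1], [[58, -65, 110], [-40, -0.4, 1.2], 1], [[58, -60, 150], [-45.8, -0.4, 1.2], 1], [[58, -60, 164], [-45.8, -0.4, 1.2], 1], [[58, -60, 164], [-45.8, -0.4, 1.2], 1], [[58, -60, 164], [-45.8, -0.4, 1.2], 1]])

```text
time: 11.35
tool_pos: [0.4805, 0.0963, 0.1981]
ee_rot: [2.358, -0.005, 0.242]
wrist_force: [0.1, -0.1, 0.0]
width: 0.0939
```

```bash
python3 - <<'E'
from h import *
Q=axes(n,-e)
rel(S0+.120*e+.006*n,Q)
o=status.get_obs();print(o["tool_pos"],o["joint_positions"].round(2),(S0+.221*e+.006*n))
t=snap("top","t4");s=snap("side","s4")
E
```

```text
shift [-2.2, -2.1, 103.8] turn [-0.1, -0.1, -0.3] rows 1.7
[0.48049677 0.09634234 0.19813259] [ 0.57  0.11  1.57 -0.74  1.72  1.88] [0.47872111 0.09551208 0.19451324]
```

Call:
move_arm(targets=[[[-2, -2, 35], [0, 0, 0], 1], [[-2, -2, 70], [0, 0, 0], 1], [[-2, -2, 95], [0, 0, 0], 1], [[-2, -2, 104], [0, 0, 0], 1], [[-2, -2, 104], [0, 0, 0], 1], [[-2, -2, 104], [0, 0, 0], 0], [[-2, -2, 104], [0, 0, 0], -1], [[-2, -2, 104], [0, 0, 0], -1], [[-2, -2, 104], [0, 0, 0], -1], [[-2, -2, 104], [0, 0, 0], -1], [[-2, -2, 104], [0, 0, 0], -1], [[-2, -2, 104], [0, 0, 0], -1], [[-2, -2, 104], [0, 0, 0], -1], [[-2, -2, 104], [0, 0, 0], -1]])

```text
time: 13.2
tool_pos: [0.4949, 0.025, 0.1214]
ee_rot: [2.352, 0.0, 0.244]
wrist_force: [2.0, -3.9, 2.8]
width: 0.0118
```

```bash
python3 - <<'E'
from h import *
o=status.get_obs();Rt=R.from_euler("xyz",o["ee_rot"]);print("force tool",Rt.inv().apply(o["wrist_force"]),o["wrist_torque"].round(2),"S0 in tool",Rt.inv().apply(S0-o["tool_pos"])*1000,o["width"])
# shorts row mid & rack
rel(o["tool_pos"]+.06*n+.03*Z,R.from_euler("xyz",o["ee_rot"]),o)
m=np.array([.5392,-.2529]); rel([*m,.275],down(15.5),o)
E
```

```text
force tool [1.01338771 5.05971817 1.06327613] [-0.73 -0.1  -0.1 ] S0 in tool [  1.43530465  -5.98699447 118.09086856] 0.01179530798953092
shift [0.0, 81.3, -20.9] turn [0.0, 0.0, 0.0] rows 1.3
shift [-24.1, 306.4, 91.0] turn [45.3, 0.6, -1.4] rows 5.1
```

Call:
move_arm(targets=[[[0, 12, -4], [0, 0, 0], -1], [[0, 35, -20], [0, 0, 0], -1], [[0, 65, -45], [0, 0, 0], -1], [[0, 100, -75], [3, 0, 0], -1], [[-5, 135, -85], [8, 0, 0], -1], [[-8, 170, -75], [15, 0, 0], -1], [[-12, 205, -50], [23, 0.2, -0.5], -1], [[-16, 235, -20], [31, 0.4, -0.8], -1], [[-20, 262, 15], [38, 0.5, -1.1], -1], [[-22, 285, 50], [43, 0.6, -1.3], -1], [[-24, 300, 78], [45.3, 0.6, -1.4], -1], [[-24, 306, 91], [45.3, 0.6, -1.4], -1], [[-24, 306, 91], [45.3, 0.6, -1.4], -1], [[-24, 306, 91], [45.3, 0.6, -1.4], -1]])

```text
time: 14.95
tool_pos: [0.5394, -0.2502, 0.2734]
ee_rot: [-3.138, -0.001, 0.273]
wrist_force: [-1.1, 0.2, -0.8]
width: 0.0115
```

```bash
python3 - <<'E'
from h import *
o=status.get_obs();print(o["tool_pos"],o["ee_rot"],o["width"],o["wrist_force"].round(1))
rel([.539,-.2529,.275],down(15.5),o)
t=snap("top","t5");s=snap("side","s5")
m=np.zeros((480,800,3),np.uint8);m[:,:400]=cv2.resize(t[145:241,340:420],(400,480),interpolation=2);m[:,400:]=cv2.resize(s[240:360,240:340],(400,480),interpolation=2)
cv2.imwrite("pics/m5.png",np.clip(m*1.5,0,255).astype(np.uint8))
E
```

```text
[ 0.53943668 -0.25021578  0.27337437] [-3.13771204e+00 -7.84146699e-04  2.72583311e-01] 0.011475504077178155 [-1.1  0.2 -0.8]
shift [-1.1, 2.5, -1.6] turn [-0.2, -0.0, 0.1] rows 0.1
```

View pics/m5.png

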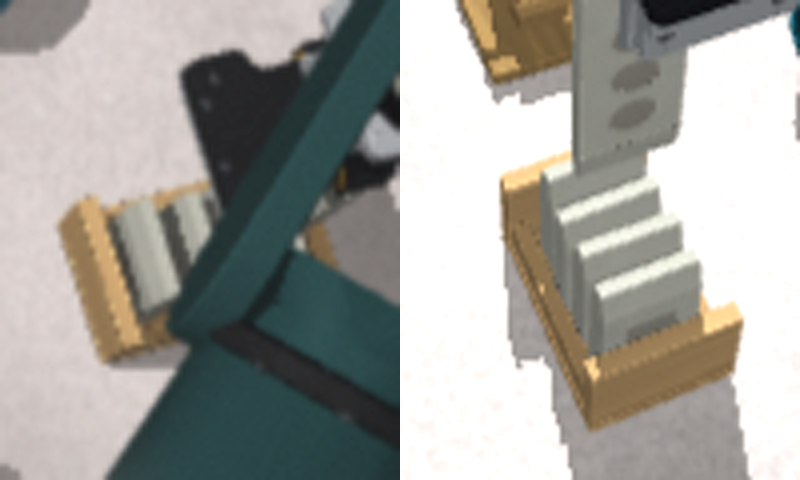

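```bash
python3 - <<'E'
from h import *
o=status.get_obs();Rt=R.from_euler("xyz",o["ee_rot"])
for d in(.095,.115,.119,.123):
  for w in(-.028,.028): print(d,w,((proj("side",o["tool_pos"]+Rt.apply([w,.002,d]))-[240,240])*4+[400,0]).round())
# shorts tops measured in this image
M=lambda X,Y:(240+(X-400)/4-.4,240+Y/4-.4)
for a,b in(((545,175),(0,0)),((562,216),(657,183)),((582,250),(680,222)),((602,290),(698,256))):
    if b[0]:
        p,q=[onz("side",*M(*x),.103) for x in(a,b)];d=q-p;print("short",((p+q)/2).round(4),np.linalg.norm(d).round(4),np.degrees(np.arctan2(d[1],d[0])).round(1))
print(onz("side",*M(562,216),.103))
E
```

```text
0.095 -0.028 [572. 156.]
0.095 0.028 [673. 120.]
0.115 -0.028 [571. 176.]
0.115 0.028 [671. 141.]
0.119 -0.028 [571. 180.]
0.119 0.028 [670. 145.]
0.123 -0.028 [571. 184.]
0.123 0.028 [670. 149.]
short [ 0.5359 -0.2426  0.103 ] 0.0561 14.7
short [ 0.5444 -0.2658  0.103 ] 0.0557 10.9
short [ 0.5513 -0.2885  0.103 ] 0.0551 14.3
[ 0.5087287  -0.24971514  0.103     ]
```

Call:
move_arm(targets=[[[-1.5, 3, 10], [0, 0, 0], -1], [[-1.5, 3, 22], [0, 0, 0], -1], [[-1.5, 3, 34], [0, 0, 0], -1], [[-1.5, 3, 46], [0, 0, 0], -1], [[-1.5, 3, 54], [0, 0, 0], -1], [[-1.5, 3, 60], [0, 0, 0], -1], [[-1.5, 3, 60], [0, 0, 0], -1]])

```text
time: 15.92
tool_pos: [0.5383, -0.2549, 0.2117]
ee_rot: [-3.136, 0.001, 0.27]
wrist_force: [-0.6, 0.2, -2.1]
width: 0.0116
```

```bash
python3 - <<'E'
from h import *
o=status.get_obs();print(o["tool_pos"],o["wrist_torque"].round(2))
s=snap("side","s6")
cv2.imwrite("pics/m6.png",np.clip(cv2.resize(s[240:360,240:340],(600,600*120//100*5//6),interpolation=2)*1.5,0,255).astype(np.uint8))
E
```

```text
[ 0.53830065 -0.25494872  0.21174224] [0.   0.   0.04]
```

View pics/m6.png

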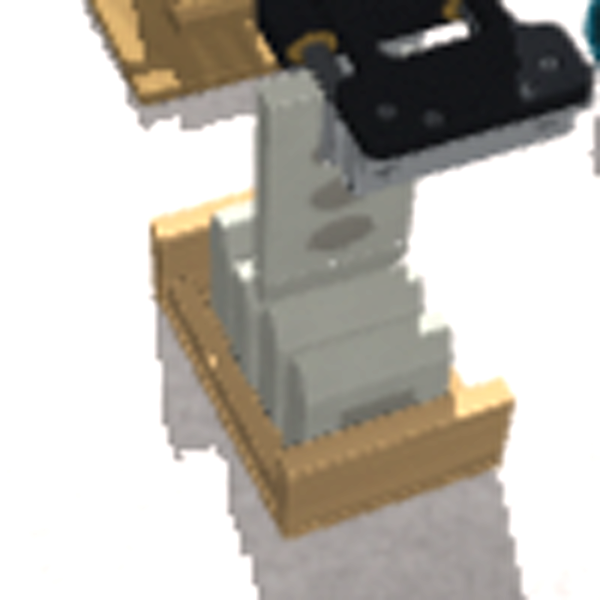

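Call:
move_arm(targets=[[[0, 0, 5], [0, 0, 0], -1], [[0, 0, 10], [0, 0, 0], -1], [[0, 0, 15], [0, 0, 0], -1], [[0, 0, 20], [0, 0, 0], -1], [[0, 0, 25], [0, 0, 0], -1], [[0, 0, 25], [0, 0, 0], -1]])

```text
time: 16.73
tool_pos: [0.5381, -0.2547, 0.1865]
ee_rot: [-3.136, 0.001, 0.27]
wrist_force: [0.8, -0.1, -0.5]
width: 0.012
```

Call:
move_arm(targets=[[[0, 0, 5], [0, 0, 0], -1], [[0, 0, 10], [0, 0, 0], -1], [[0, 0, 15], [0, 0, 0], -1], [[0, 0, 20], [0, 0, 0], -1], [[0, 0, 25], [0, 0, 0], -1], [[0, 0, 25], [0, 0, 0], -1]])

```text
time: 17.48
tool_pos: [0.5381, -0.2546, 0.1615]
ee_rot: [-3.136, 0.001, 0.27]
wrist_force: [-0.5, 1.0, -1.6]
width: 0.0117
```

Call:
move_arm(targets=[[[0, 0, 5], [0, 0, 0], -1], [[0, 0, 10], [0, 0, 0], -1], [[0, 0, 15], [0, 0, 0], -1], [[0, 0, 20], [0, 0, 0], -1], [[0, 0, 25], [0, 0, 0], -1], [[0, 0, 25], [0, 0, 0], -1]])

```text
time: 18.23
tool_pos: [0.538, -0.2544, 0.1365]
ee_rot: [-3.136, 0.001, 0.27]
wrist_force: [-1.0, 0.0, -0.5]
width: 0.0118
```

```bash
python3 - <<'E'
from h import *
s=snap("side","s7")
cv2.imwrite("pics/m7.png",np.clip(cv2.resize(s[240:360,240:340],(600,720//6*5),interpolation=2)*1.5,0,255).astype(np.uint8))
E
```

```text
(no output)
```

View pics/m7.png

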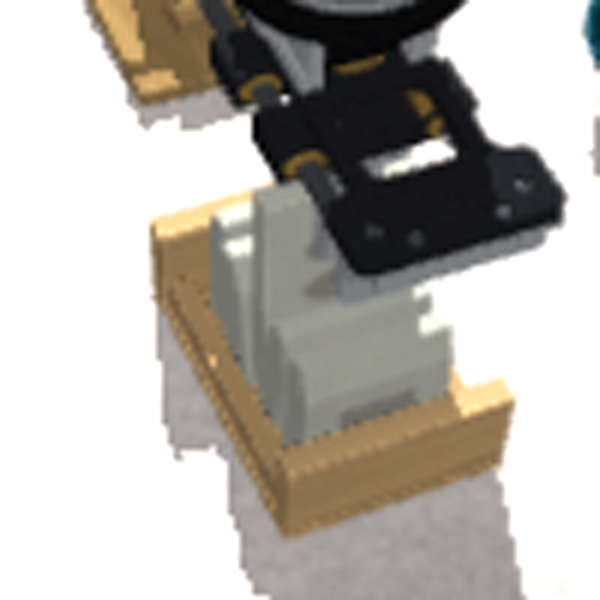

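Call:
move_arm(targets=[[[0, 0, 2], [0, 0, 0], -1], [[0, 0, 4], [0, 0, 0], -1], [[0, 0, 6], [0, 0, 0], -1], [[0, 0, 8], [0, 0, 0], -1], [[0, 0, 8], [0, 0, 0], -1]])

```text
time: 18.9
tool_pos: [0.5383, -0.2547, 0.129]
ee_rot: [-3.137, 0.001, 0.27]
wrist_force: [0.4, 0.1, -0.9]
width: 0.0115
```

Call:
move_arm(targets=[[[0, 0, 1], [0, 0, 0], -1], [[0, 0, 2], [0, 0, 0], -1], [[0, 0, 3], [0, 0, 0], -1], [[0, 0, 3], [0, 0, 0], -1]])

```text
time: 19.4
tool_pos: [0.5384, -0.2547, 0.1262]
ee_rot: [-3.137, 0.0, 0.27]
wrist_force: [0.1, -0.6, -1.1]
width: 0.012
```

Call:
move_arm(targets=[[[0, 0, 1], [0, 0, 0], -1], [[0, 0, 2], [0, 0, 0], -1], [[0, 0, 3], [0, 0, 0], -1], [[0, 0, 3], [0, 0, 0], -1]])

```text
time: 19.9
tool_pos: [0.5386, -0.2547, 0.1257]
ee_rot: [-3.138, -0.001, 0.27]
wrist_force: [-1.6, 1.6, 6.9]
width: 0.0117
```

Call:
move_arm(targets=[[[0, 0, -2], [0, 0, 0], -1], [[0, 0, -2], [0, 0, 0], -1], [[0, 0, -2], [0, 0, 0], -0.4], [[0, 0, -2], [0, 0, 0], -0.2], [[0, 0, -2], [0, 0, 0], 0], [[0, 0, -2], [0, 0, 0], 0], [[0, 0, -15], [0, 0, 0], 0], [[0, 0, -40], [0, 0, 0], 0], [[0, 0, -80], [0, 0, 0], 0], [[0, 0, -130], [0, 0, 0], 0], [[0, 0, -150], [0, 0, 0], 0]])

```text
time: 21.28
tool_pos: [0.5396, -0.2558, 0.2789]
ee_rot: [3.14, -0.005, 0.27]
wrist_force: [0.1, -0.1, -0.5]
width: 0.0473
```

```bash
python3 - <<'E'
from h import *
o=status.get_obs();print(o["tool_pos"],o["joint_positions"].round(2))
s=cv2.imread("pics/s7.png"); t=snap("top","t8"); s=snap("side","s8")
m=np.zeros((480,800,3),np.uint8);m[:,:480]=cv2.resize(t[141:181,222:262],(480,480),interpolation=2)
m[:400,480:]=cv2.resize(s[240:365,240:340],(320,400),interpolation=2)
cv2.imwrite("pics/m8.png",np.clip(m*1.8,0,255).astype(np.uint8))
a=np.radians(75+0);k=[.6363,.154]
for yaw in(155,):rel([.6363,.154,.20],down(-115+0),o)
rel([.6363,.154,.20],down(65),o)
E
```

```text
[ 0.5395737  -0.25582211  0.27889888] [-0.54  0.19  1.11  0.    1.84  0.76]
shift [202.2, -369.2, 79.5] turn [-0.3, -0.2, 130.5] rows 12.2
shift [202.2, -369.2, 79.5] turn [0.2, -0.2, -49.5] rows 6.9
```

View pics/m8.png

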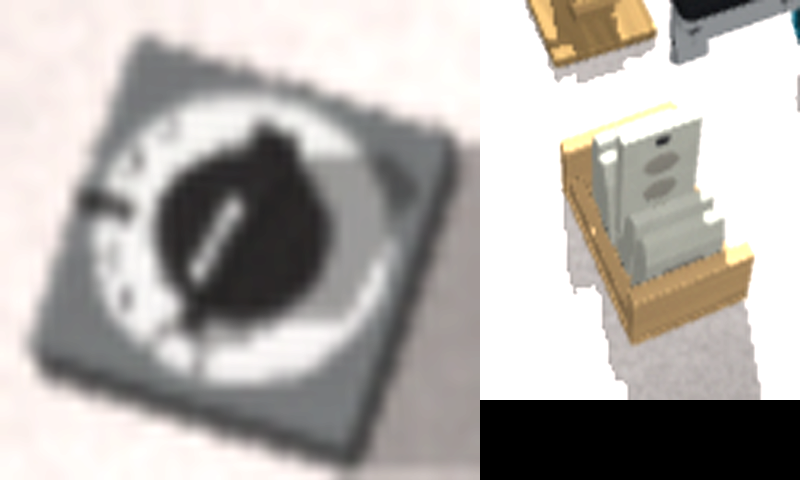

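```bash
python3 - <<'E'
from h import *
t=cv2.imread("pics/t8.png")
T=lambda X,Y:(222+X/12-.46,141+Y/12-.46)
ang=lambda p,q:np.degrees(np.arctan2(*(q-p)[1::-1]))%360
C=[onz("top",*T(*x),.034) for x in((145,38),(455,135),(355,440),(35,350))]
print(np.round(C,4),"centre",np.mean(C,0).round(4),"edges",[ang(C[i],C[(i+1)%4]).round(1) for i in range(4)])
# dial white ellipse -> centre
hsv=t[141:181,222:262].astype(int)
w=onz("top",*T(240,203),.064);v=onz("top",*T(195,275),.064);print("line",w,v,ang(w,v),np.linalg.norm(w-v))
p=onz("top",*T(275,130),.064);q=onz("top",*T(190,325),.064);print("bar",p,q,ang(p,q),np.linalg.norm(p-q))
d=np.mean([onz("top",*T(*x),.036) for x in((95,245),(245,92),(390,265),(215,385))],0);print("dial c",d)
k=onz("top",*T(243,235),.042);print("disc c",k)
m=onz("top",*T(105,203),.037);
for c in(d,k,np.mean(C,0)):print("mark",m,ang(c,m),np.linalg.norm((m-c)[:2]))
s=cv2.imread("pics/s8.png")
m=np.zeros((480,800,3),np.uint8);m[:,:600]=cv2.resize(s[160:208,280:340],(600,480),interpolation=2)
cv2.imwrite("pics/m9.png",np.clip(m*1.8,0,255).astype(np.uint8))
E
```

```text
[[0.6908 0.1813 0.034 ]
 [0.6671 0.1032 0.034 ]
 [0.5885 0.1262 0.034 ]
 [0.61   0.2059 0.034 ]] centre [0.6391 0.1541 0.034 ] edges [np.float64(253.1), np.float64(163.7), np.float64(74.9), np.float64(343.1)]
line [0.6401766  0.15403275 0.064     ] [0.62191479 0.16440859 0.064     ] 150.39599276044154 0.02100361604345469
bar [0.65874259 0.14604393 0.064     ] [0.60940633 0.16523592 0.064     ] 158.74377879922875 0.052937686774406786
dial c [0.63683785 0.15674517 0.036     ]
disc c [0.63814958 0.15471943 0.042     ]
mark [0.64708174 0.18955829 0.037     ] 72.66220713897887 0.03437496346228075
mark [0.64708174 0.18955829 0.037     ] 75.61995453618768 0.035965674825830185
mark [0.64708174 0.18955829 0.037     ] 77.31341275360872 0.036312503607634446
```

View pics/m9.png

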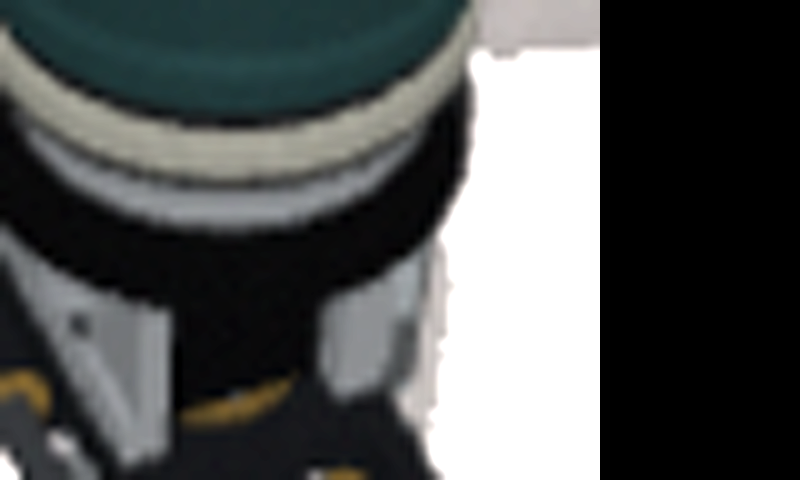

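```bash
cat > ty.py <<'E'
from h import *
def edge(n,g,p,q,z):
    p,q=np.array(p,float),np.array(q,float);d=(q-p)/np.linalg.norm(q-p);nn=np.array([-d[1],d[0]]);pts=[]
    for f in np.linspace(.12,.88,40):
        c=p+f*(q-p);off=np.arange(-3,3.01,.1);uv=(c+off[:,None]*nn).astype(np.float32)
        v=cv2.remap(g,uv[None,:,0].copy(),uv[None,:,1].copy(),cv2.INTER_LINEAR)[0].astype(float)
        v=np.convolve(v,np.ones(7)/7,"valid");gr=np.abs(np.diff(v));k=gr.argmax();pts.append(c+(off[3]+.05+.1*k)*nn)
    w=np.array([onz(n,*x,z)[:2] for x in pts]);l=cv2.fitLine((w*1000).astype(np.float32),cv2.DIST_HUBER,0,.01,.01).ravel()
    return np.degrees(np.arctan2(l[1],l[0]))%180,l[2:]
if __name__=="__main__":
    t=cv2.GaussianBlur(cv2.cvtColor(cv2.imread("pics/t8.png"),6),(3,3),0)
    T=lambda X,Y:(222+X/12-.46,141+Y/12-.46)
    print("top-edge",edge("top",t,T(145,38),T(455,135),.034));print("left",edge("top",t,T(145,38),T(35,355),.034))
    t=cv2.GaussianBlur(cv2.cvtColor(cv2.imread("pics/top0.png"),6),(3,3),0)
    print("top-edge",edge("top",t,T(145,38),T(455,135),.034));print("left",edge("top",t,T(145,38),T(35,355),.034))
    s=cv2.GaussianBlur(cv2.cvtColor(cv2.imread("pics/side0.png"),6),(3,3),0)
    S=lambda x,y:proj("side",[x,y,.034])
    C=np.array([[.6908,.1813],[.6671,.1032],[.5885,.1262],[.61,.2059]])
    for i in range(4):print("side",i,edge("side",s,S(*C[i]),S(*C[(i+1)%4]),.034))
E
python3 - < ty.py
python3 - <<'E'
from h import *
g=cv2.imread("pics/t8.png")[141:181,222:262].astype(float).mean(2)
# thick mark: dark px near left of dial
m=(g<75); cs,_=cv2.findContours(m.astype(np.uint8),0,2)
for c in cs:
    M=cv2.moments(c)
    if M["m00"]>2: print("dark",M["m00"],np.round([222+M["m10"]/M["m00"],141+M["m01"]/M["m00"]],2))
E
```

```text
top-edge (np.float32(72.52962), array([680.0741 , 141.75516], dtype=float32))
left (np.float32(163.1142), array([651.6776 , 196.23677], dtype=float32))
top-edge (np.float32(73.15424), array([680.34265, 142.14238], dtype=float32))
left (np.float32(162.46956), array([650.0804 , 196.74448], dtype=float32))
side 0 (np.float32(77.87967), array([682.44147, 137.52533], dtype=float32))
side 1 (np.float32(153.62363), array([631.9094 , 115.62036], dtype=float32))
side 2 (np.float32(72.72617), array([597.6606 , 166.13722], dtype=float32))
side 3 (np.float32(171.62813), array([660.5001 , 190.90285], dtype=float32))
dark 168.5 [241.95 160.03]
dark 232.0 [245.07 167.3 ]
dark 19.0 [234.98 147.45]
```

```bash
python3 - <<'E'
from h import *
rel([.639,.155,.20],down(152))
E
```

```text
shift [204.9, -369.7, 78.8] turn [0.4, -0.0, -136.5] rows 12.8
```

Call:
move_arm(targets=[[[205, -370, 79], [0, 0, -136.5], 0.3], [[205, -370, 79], [0, 0, -136.5], 0.3], [[205, -370, 79], [0, 0, -136.5], 0.3], [[205, -370, 79], [0, 0, -136.5], 0.3], [[205, -370, 79], [0, 0, -136.5], 0.3], [[205, -370, 79], [0, 0, -136.5], 0.3], [[205, -370, 79], [0, 0, -136.5], 0.3], [[205, -370, 79], [0, 0, -136.5], 0.3], [[205, -370, 79], [0, 0, -136.5], 0.3], [[205, -370, 79], [0, 0, -136.5], 0.3], [[205, -370, 79], [0, 0, -136.5], 0.3], [[205, -370, 79], [0, 0, -136.5], 0.3], [[205, -370, 79], [0, 0, -136.5], 0.3], [[205, -370, 79], [0, 0, -136.5], 0.3], [[205, -370, 79], [0, 0, -136.5], 0.3], [[205, -370, 79], [0, 0, -136.5], 0.3]])

```text
time: 23.38
tool_pos: [0.6371, 0.1564, 0.1956]
ee_rot: [3.139, -0.004, 2.652]
wrist_force: [0.3, -0.1, -0.5]
width: 0.0611
```

```bash
python3 - <<'E'
from h import *
o=status.get_obs();print(o["tool_pos"],o["joint_positions"].round(2),o["width"])
rel([.639,.155,.047],down(152),o)
E
```

```text
[0.63711176 0.1563806  0.19558666] [ 0.15  0.33  1.1   0.    1.71 -0.93] 0.06112328477334078
shift [-2.9, -0.7, 148.6] turn [0.2, -0.2, -0.1] rows 2.4
```

Call:
move_arm(targets=[[[-1, 0, 45], [0, 0, 0], 0.3], [[-2, -0.5, 90], [0, 0, 0], 0.3], [[-3, -0.7, 125], [0, 0, 0], 0.3], [[-3, -0.7, 143], [0, 0, 0], 0.3], [[-3, -0.7, 148], [0, 0, 0], 0.3], [[-3, -0.7, 148], [0, 0, 0], 0.3], [[-3, -0.7, 148], [0, 0, 0], -1], [[-3, -0.7, 148], [0, 0, 0], -1], [[-3, -0.7, 148], [0, 0, 0], -1], [[-3, -0.7, 148], [0, 0, 0], -1], [[-3, -0.7, 148], [0, 0, 0], -1], [[-3, -0.7, 148], [0, 0, 0], -1], [[-3, -0.7, 148], [0, 0, 0], -1]])

```text
time: 25.0
tool_pos: [0.6392, 0.1548, 0.0478]
ee_rot: [3.139, -0.004, 2.653]
wrist_force: [-0.4, -0.6, -0.1]
width: 0.012
```

```bash
python3 - <<'E'
from h import *
o=status.get_obs();print(o["wrist_torque"].round(2))
rel(o["tool_pos"],down(76.9),o)
E
```

```text
[-0.08 -0.    0.01]
shift [0.0, 0.0, 0.0] turn [-0.0, -0.3, 75.1] rows 7.0
```

Call:
move_arm(targets=[[[0, 0, 0], [0, 0, 8], -1], [[0, 0, 0], [0, 0, 16], -1], [[0, 0, 0], [0, 0, 24], -1], [[0, 0, 0], [0, 0, 32], -1], [[0, 0, 0], [0, 0, 40], -1], [[0, 0, 0], [0, 0, 48], -1], [[0, 0, 0], [0, 0, 56], -1], [[0, 0, 0], [0, 0, 64], -1], [[0, 0, 0], [0, 0, 71], -1], [[0, 0, 0], [0, 0, 75], -1], [[0, 0, 0], [0, 0, 75], -1], [[0, 0, 0], [0, 0, 75], -1], [[0, 0, 0], [0, 0, 75], -1]])

```text
time: 26.62
tool_pos: [0.639, 0.1547, 0.0478]
ee_rot: [-3.138, -0.003, 1.344]
wrist_force: [-2.4, -2.4, 2.0]
width: 0.0117
```

```bash
python3 - <<'E'
from h import *
o=status.get_obs();print(np.degrees(o["ee_rot"]),o["wrist_torque"].round(2))
E
```

```text
[-1.79817621e+02 -1.77563075e-01  7.70060518e+01] [-0.41  0.33  0.02]
```

Call:
move_arm(targets=[[[0, 0, 0], [0, 0, 0], 0], [[0, 0, 0], [0, 0, 0], 0.2], [[0, 0, 0], [0, 0, 0], 0.3], [[0, 0, 0], [0, 0, 0], 0.3], [[0, 0, -20], [0, 0, 0], 0.3], [[0, 0, -70], [0, 0, 0], 0.3], [[0, 0, -130], [0, 0, 0], 0.3], [[0, 0, -190], [0, 0, 0], 0.3], [[0, 0, -250], [0, 0, 0], 0.3], [[0, 0, -250], [0, 0, 0], 0.3]])

```text
time: 27.88
tool_pos: [0.6415, 0.1543, 0.3081]
ee_rot: [3.129, -0.01, 1.344]
wrist_force: [1.0, -0.7, -0.0]
width: 0.0614
```

```bash
python3 - <<'E'
from h import *
rel([.26,-.45,.29],down(30))
E
```

```text
shift [-674.8, -235.9, 8.3] turn [0.5, -0.8, 47.0] rows 11.4
```

Call:
move_arm(targets=[[[-675, -236, 8], [0, 0, 47], 0.3], [[-675, -236, 8], [0, 0, 47], 0.3], [[-675, -236, 8], [0, 0, 47], 0.3], [[-675, -236, 8], [0, 0, 47], 0.3], [[-675, -236, 8], [0, 0, 47], 0.3], [[-675, -236, 8], [0, 0, 47], 0.3], [[-675, -236, 8], [0, 0, 47], 0.3], [[-675, -236, 8], [0, 0, 47], 0.3], [[-675, -236, 8], [0, 0, 47], 0.3], [[-675, -236, 8], [0, 0, 47], 0.3], [[-675, -236, 8], [0, 0, 47], 0.3], [[-675, -236, 8], [0, 0, 47], 0.3], [[-675, -236, 8], [0, 0, 47], 0.3], [[-675, -236, 8], [0, 0, 47], 0.3], [[-675, -236, 8], [0, 0, 47], 0.3]])

```text
time: 29.75
tool_pos: [0.2586, -0.4495, 0.2883]
ee_rot: [-3.138, -0.001, 0.525]
wrist_force: [0.5, -0.3, 0.6]
width: 0.061
```

```bash
python3 - <<'E'
from h import *
t=snap("top","t9");s=snap("side","s9")
m=np.zeros((600,800,3),np.uint8)
m[:400,:400]=cv2.resize(t[141:181,222:262],(400,400),interpolation=2)
m[:400,400:]=cv2.resize(s[240:350,240:350],(400,400),interpolation=2)
m[400:,:400]=cv2.resize(t[110:260,150:450],(400,200),interpolation=3)
m[400:,400:600]=cv2.resize(s[160:210,280:330],(200,200),interpolation=2)
m[400:,600:]=cv2.resize(t[165:225,345:420],(200,160),interpolation=2).repeat(1,0)[:200] if 0 else cv2.resize(t[165:225,350:410],(200,200),interpolation=2)
cv2.imwrite("pics/m10.png",np.clip(m*1.7,0,255).astype(np.uint8))
a=cv2.imread("pics/top0.png");d=(cv2.absdiff(a,t).max(2)>30).astype(np.uint8)
d=cv2.morphologyEx(d,cv2.MORPH_OPEN,np.ones((2,2)))
_,_,st,_=cv2.connectedComponentsWithStats(d)
print(st[1:][st[1:,4]>8])
E
```

```text
[[ 244  152    4    3   10]
 [ 250  155    5    6   21]
 [ 269  165    4    5   16]
 [ 237  168    5    3   11]
 [ 388  180    8   21   68]
 [ 378  185    8   19   64]
 [ 395  184    8   15   55]
 [ 374  187    7   18   39]
 [ 423  188   17   23  216]
 [ 185  212    4    4   13]
 [ 193  212    8    7   43]
 [ 205  213    8    8   45]
 [ 216  215    7    8   40]
 [ 235  214    6   18   64]
 [ 542  265   18   16  153]
 [ 539  271    4    9   22]
 [ 525  273   11    9   65]
 [ 506  289    5    3   13]
 [ 517  289    5    4   12]
 [ 491  294   15    9   93]
 [ 341  305  146   76  922]
 [ 284  310   55   74 1433]
 [ 363  310   10    2   20]
 [ 384  310   14    3   29]
 [ 534  313    5    6   19]
 [ 515  317   45   40  571]
 [ 230  326   42   94 1469]
 [ 533  346   27   11   56]
 [ 543  382   11   13   96]
 [ 506  386   14    4   28]
 [ 493  388   43   17  259]
 [ 450  391   42   29  206]]
```

View pics/m10.png

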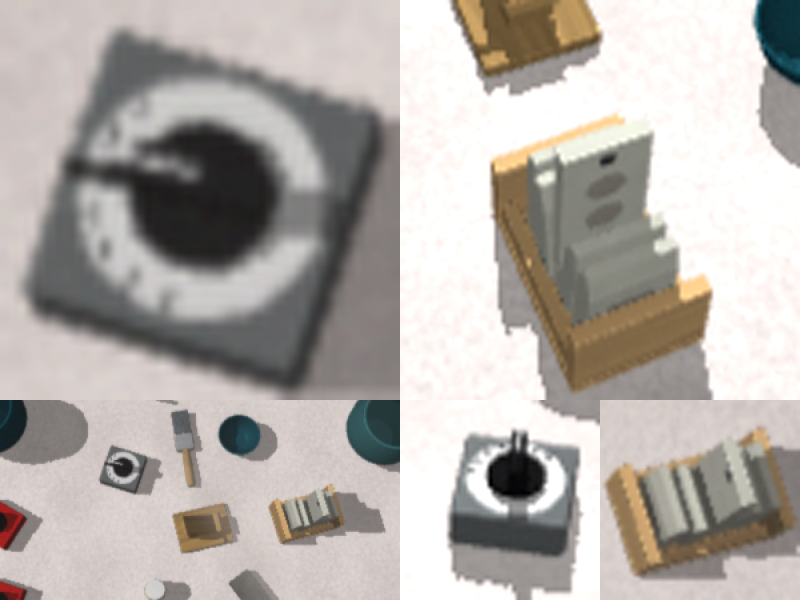

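```bash
python3 - <<'E'
from h import *
T=lambda X,Y:(222+X/10-.45,141+Y/10-.45)
w=onz("top",*T(197,174),.064);v=onz("top",*T(132,152),.064);d=v-w;print("pointer",np.degrees(np.arctan2(d[1],d[0])))
k=400/110;S=lambda X,Y:(240+(X-400)/k-.4,240+Y/k-.4);U=lambda X,Y:(350+(X-600)/(200/60)-.4,165+(Y-400)/(200/60)-.4)
print("hole tri",tri(S(608,158),U(729,477)))
h=onz("side",*S(608,158),.156);print("hole side z.156",h, "expected line mid y", -.2547)
print("top corners",[onz("side",*S(*x),.168) for x in((553,158),(653,125))])
E
```

```text
pointer 71.82823810910966
hole tri (array([ 0.54200761, -0.25224165,  0.14418033]), np.float64(0.0031753836492990867))
hole side z.156 [ 0.5422233  -0.25876967  0.156     ] expected line mid y -0.2547
top corners [array([ 0.51033368, -0.26226363,  0.168     ]), array([ 0.56922122, -0.24746148,  0.168     ])]
```

```bash
python3 - <<'E'
from bench import order
print(order.close_job())
E
```

```text
the job is handed in; nothing more can be done
None
```

The slab is now standing upright in the drying rack and the timer knob is at the thick mark. I handed the job in at about 30 s, well under the 67 s limit.

**What I did**
- **Stand:** I picked up the slab flat, leaned it on the stand with its hole end up, felt about 7 N against the lip, and let go.
- **Rack:** I took the slab again by its upper end and lowered it slowly between short1 and short2. It touched the rack floor at about 7 N with the tool at 0.126 m, which fits a foot resting on the floor, and I then let go.
- **Timer:** I gripped the knob bar (12 mm opening, flush with the bar) and turned it about 75° clockwise to tool yaw 77.0°. The mark direction worked out from the timer's edges is 76.9°.

**Last checks**
- **Slab and short slabs:** The final picture shows the slab upright between the middle pair and all four short slabs standing.
- **Slab position:** Its top edge is centred within about 2 mm of where it should be.
- **Bystanders:** The changes between the first and last top pictures lie at the timer, the rack, the slab's old place and the arm. None lie at the bowl, jar, brush or brick.

**Checks that disagreed**
- **Pointer direction:** Measured in the picture it came out at about 72° against 77°, but that line is only about 6 pixels long, good to several degrees. I relied on the tool angle.
- **Hole height:** The two-camera estimate was 0.144 m against the expected 0.156 m, with a 3 mm gap between the rays. The side view alone fits an upright slab.

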